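# Prise open the food-processor disc case and put the disc away

### The job

The washed slicing disc has to go back into its storage case, but the case's hinged cover has snapped shut too tight to open by hand. Slide the blade of the wooden-handled butter spreader in between the cover and the ledge on the front of the case, to one side of the label holder clipped on there, lever the cover up off its catch with it and open the cover right back; then lay the spreader down flat on the worktop and slide the disc, hub upwards, down over the spindle in the case until it sits on the case floor, keeping hold of it until it is on the spindle. Leave the cover standing open so that the disc can dry, and leave the other things on the worktop where they are.

Things in the scene. Friction and masses are not known exactly. Their poses are not given: they have to be found in the camera images.
- case: grey plastic storage case fixed on the worktop, 150 x 150 mm, 72 mm high to its rim; walls and floor 4 mm thick. Origin: centre of its underside. Own -x is its front (outer face of the front wall at own x = -75 mm), own +x its hinge side, z up. A flat white cover closes it; a spindle stands on its floor at the centre
- spindle_top (a point): tip of the spindle, on its axis, 58 mm above the worktop (54 mm above the case floor), hidden until the cover is opened. The spindle is round, 18 mm thick, tapering to 11 mm over its last 6 mm
- ledge_edge (a point): middle of the ledge's outer edge on the case's front, level with its top: own x = -99 mm, y = 0, z = 68 mm in the case. The ledge is stiff, level, 150 mm wide along own y, 4 thick, and juts out 24 mm from the front wall. A label holder 46 mm wide is clipped on it, its middle up to 48 mm to either side (not measured); it is 3 mm thick on the ledge, so the blade cannot enter there
- cover_lip (a point): middle of the free front edge of the cover (166 x 150 mm, 4 mm thick, about 160 g), at the level of its underside; moves with the cover. Closed: own x = -89 mm, z = 72 mm in the case. It hangs over the inner 14 mm of the ledge, leaving the outer 10 mm bare; the gap between them is 4 mm high, 14 mm deep and ends at the front wall
- cover_hinge (a point): middle of the cover's hinge line, which runs along the case's own y at own x = 77 mm, z = 72 mm
- cover (a joint): opening angle of the cover, rad: 0 closed, 1.57 upright, 2.1 at its stop, leaning away. A snap catch holds it shut: it takes about 14 N up at the lip and lets go when the lip has risen 3 to 4 mm (0.02 rad): a blade pivoted on the ledge's outer edge must tilt about 15 degrees, handle down. Then the cover is light (about 2 N at the lip) and its stiff hinge keeps it where it is left
- spreader: butter spreader lying flat, 165 mm long, 75 g: wooden handle 90 mm long, 20 wide, 18 thick; stiff steel blade 75 mm long, 22 wide (16 at the last 8 mm), 2.5 thick, at half the handle's thickness, so it floats 8 mm above the worktop. Origin: under the middle of the handle. Own +x points along the blade, z up; handle at own x = -45 to 45 mm, blade 45 to 120 mm
- blade_tip (a point): middle of the end of the spreader's blade, at half its thickness: own x = 120 mm, z = 9 mm in the spreader
- disc: steel slicing disc lying flat, hub up, about 160 g: 120 mm across, 4 mm thick (small blades rise 2 mm above it), with a white tubular hub 32 mm across and 60 mm high from the disc's underside, bored right through, bore 20.6 mm. Origin: on the axis at the underside, z up
- hub_top (a point): centre of the hub's upper end, 60 mm above the disc's underside
- mug: bystander, to be left alone: white mug, 80 mm across, 92 mm high, handle at its own +y; origin: centre of its underside
- mill: bystander, to be left alone: wooden pepper mill, 56 mm across, 168 mm high; origin: centre of its underside
- teaspoon: bystander, to be left alone: teaspoon with a wooden handle, 135 mm long, lying flat
- jar: bystander, to be left alone: amber storage jar, 72 mm across, 105 mm high; origin: centre of its underside
- bowl: bystander, to be left alone: small bowl, 110 mm across, 50 mm high; origin: centre of its underside
- eggcup: bystander, to be left alone: white egg cup, 48 mm across, 56 mm high; origin: centre of its underside
- teatin: bystander, to be left alone: square steel tea tin, 79 x 99 x 131 mm; origin: centre of its underside
Mind the look-alikes: they are no part of the job. There is more than one size of the spreader; the job needs the smaller. What is shaped like the disc but yellow is not meant.

How it is judged:
On the way, in this order (a step that is already met when the one before it is completed fails the run):
1. the cover is prised up off its catch with the spreader (value of joint cover above 0.05 rad and contact force between spreader and case above 0.2 N), for 0.05 s.
2. the cover is opened right back, past upright (value of joint cover above 1.6 rad), for 0.2 s.
3. the hub, held in the gripper, is over the top of the spindle (z of disc in the frame of case below 0.053 m and horizontal distance between disc and spindle_top below 0.005 m and contact force between the fingers and disc above 0.5 N), for 0.05 s.
At the end, for the whole second after the job is handed in: The cover stands open past upright (over 1.6 rad); the disc sits on the case floor over the spindle, hub up (underside within 4 mm of the floor, centred within 5 mm, tilt under 0.1 rad) and at rest; the spreader lies flat on the worktop (handle and blade tip lower than 20 mm) and at rest (value of joint cover above 1.6 rad and z of disc in the frame of case below 0.008 m and horizontal distance between disc and case below 0.005 m and angle between disc's own z axis and vertical below 0.1 rad and linear speed of each of disc, spreader below 0.02 m/s and height (world z) of each of spreader, blade_tip below 0.02 m); the robot touches nothing.
It fails at once if another thing on the worktop is shoved more than 40 mm or knocked over (distance of any of mug, mill, teaspoon, jar, bowl, eggcup, teatin from where it was at the start of the episode above 0.04 m or angle between any of mug, mill, jar, bowl, eggcup, teatin's own z axis and vertical above 0.6 rad).
It also fails if it takes over 72 s, if anything falls off the work surface, if the arm or the gripper's body presses on something with over 40 N, if the wrist force passes 120 N, or if a joint passes its speed limit or range.

### The arm

A 6-joint arm with a two-finger parallel gripper is mounted at the origin on the work surface. World frame = base frame: x ahead of the robot, y to its left, z up, the work surface at z = 0. Lengths are in m, angles in rad, forces in N, time in s.
With the tool pointing down it reaches from about 0.375 to 0.975 m from the base axis. Payload 3.8 kg.
Tool frame: the origin (TCP) lies on the centre line of the jaws, within the pads' length; the fingertips stand 19 mm ahead of it and the grasp point (between the pads) is the TCP; z points along the fingers, y is the line along which they close (so a half turn about z gives the same grasp; the last joint's range is limited). The gripper opens to 88 mm and grips with 3 to 60 N. Pads are 18 mm wide; open, the fingers measure 123 mm over their backs; the gripper's body (75 mm by 187 mm) begins 45 mm behind the grasp point.
Start: joints at [-1.319, 0.264, 1.604, -0, 1.274, -0.037], TCP at [0.192, -0.647, 0.258] pointing down, gripper open.
Joint ranges: [-2.63, 2.63], [-0.94, 2.18], [0.31, 2.57], [-1.31, 4.45], [0, 2.66], [-2.55, 2.55]. Speed limits (rad/s): [2.57, 2.57, 3.14, 3.14, 3.14, 3.14].

### API

Orientations are given as a unit quaternion [w, x, y, z].
In Python, from bench import sensors, snapshot, workorder gives the robot as it stands.
- The arm moves only by the tool apply_moves, never from a script. Its argument "steps" is a list of rows, each a list of 7 numbers: the opening, from -1 (shut) to 1 (fully open), then the shift along the tool's x, y, z in mm, then the turn, a rotation vector about the tool's x, y, z in degrees. In form: [[jaw, dx, dy, dz, rx, ry, rz], ...]. A call has 1 to 20 rows; each row shifts and turns the commanded pose from where the row before left it, along the tool's axes as they then stand; what a row does not reach is not made up. A row lasts 1/8 s, in which the tool goes at most 62.5 mm and 10.7 degrees, less where a joint would pass 70% of its speed; a pose out of reach is approached as far as the arm can. A call is refused whole if a number of a shift passes 62.5 or a number of a turn 10.7, either way. A call with a gripper value outside its range is refused whole. The fingers move at their own pace and stop on an object; "grip_force" is the grip in N (left out, the last holds). Time passes only in rows, so rows that do not move let the fingers close. It gives the time, the measured TCP pose, the force, the opening and the grip force at its end, in the units of the state.
- sensors.sense(): the state, without advancing time (a new reading comes with each control period).
- snapshot(name): name is "side" or "top" or "wrist"; returns a dict with "pixels" (384x512x3 uint8, red, green, blue), "intrinsics" (3x3 intrinsics, pixels), "pose" (4x4, takes a point from camera to world coordinates); the wrist camera has in their place "tool_from_camera" (4x4, takes a point from camera to tool coordinates, whose origin is the TCP and whose axes are the flange's). Camera axes: x right, y down, z forward; pixel columns grow to the right and rows downward; lengths in m; the calibration is good to about 2 mm. A picture is of the moment at which its call begins: read the wrist's pose just before it. There is no depth.
- workorder.job_done(): hands the job in; it is judged then, once.
The state is a dict: "t": time; "qpos": joint angles; "joint_vel": joint speeds; "joint_efforts": joint torques, N m; "position": TCP position; "tcp_rot": TCP orientation; "force": force on the tool from outside, world axes, zero at the start; "moment": the same for the moment, N m; "width": finger opening in m; "gripper_force": force on a finger pad.
Only numpy, scipy, OpenCV 4.12 (cv2) and the standard library are available. Lean on these libraries where they do the work, as an engineer would, in place of code of your own. Each camera call takes 0.05 s, during which the arm holds its last target. There are 200 camera calls.

## Working session

There is one attempt and no reset: what is moved stays moved. The work goes in short steps, Python scripts to look and compute and a tool call to move; the robot and the scene stay as the last step left them, time stands still between calls to the robot, and variables do not carry over. Pictures are saved under pics/ and viewed, at most 10 in all, crops included, and the job is handed in when it is done.

Besides the shell and the picture viewer there is one more tool, called after "Emit:" as name([rows], argument=value, ...), one row to a line, values as JSON. apply_moves: Moves the arm, as the interface text tells. Its arguments: {"type":"object","properties":{"steps":{"type":"array","items":{"type":"array","items":{"type":"number"}}},"grip_force":{"type":"number"}},"required":["steps"]}

```bash
mkdir -p pics
cat > h.py <<'E'
import numpy as np, cv2, json
from bench import sensors, snapshot, workorder
from scipy.spatial.transform import Rotation as R
def snap(n,f):
    s=sensors.sense(); d=snapshot(n); cv2.imwrite(f'pics/{f}.png',d['pixels'][:,:,::-1])
    K=np.array(d['intrinsics'])
    if n=='wrist':
        q=s['tcp_rot']; T=np.eye(4); T[:3,:3]=R.from_quat([q[1],q[2],q[3],q[0]]).as_matrix(); T[:3,3]=s['position']
        P=T@np.array(d['tool_from_camera'])
    else: P=np.array(d['pose'])
    np.savez(f'pics/{f}.npz',K=K,P=P); return d
def ray(f,uv):
    z=np.load(f'pics/{f}.npz'); d=z['P'][:3,:3]@np.linalg.solve(z['K'],[uv[0],uv[1],1]); return z['P'][:3,3],d/np.linalg.norm(d)
def onz(f,uv,h):
    o,d=ray(f,uv); return o+d*(h-o[2])/d[2]
def tri(*obs):
    A=np.zeros((3,3));b=np.zeros(3);L=[]
    for f,uv in obs:
        o,d=ray(f,uv);M=np.eye(3)-np.outer(d,d);A+=M;b+=M@o;L.append((o,M))
    p=np.linalg.solve(A,b); return p,[float(np.linalg.norm(M@(p-o))) for o,M in L]
def proj(f,p):
    z=np.load(f'pics/{f}.npz'); c=z['P'][:3,:3].T@(np.array(p)-z['P'][:3,3]); c=z['K']@c; return c[:2]/c[2]
E
python3 - <<'E'
from h import *
a=snap('top','top0');b=snap('side','side0');snap('wrist','wr0')
im=np.vstack([a['pixels'],b['pixels']])
for n in('top0','side0'):
    z=np.load(f'pics/{n}.npz');print(z['K'].round(1).tolist(),z['P'].round(3).tolist())
cv2.imwrite('pics/top0x.png',cv2.resize(a['pixels'][:,:,::-1],(800,600),interpolation=cv2.INTER_CUBIC))
cv2.imwrite('pics/side0x.png',cv2.resize(b['pixels'][:,:,::-1],(800,600),interpolation=cv2.INTER_CUBIC))
print(sensors.sense())
E
```

```text
[[456.8, 0.0, 251.7], [0.0, 456.8, 191.2], [0.0, 0.0, 1.0]] [[-0.009, -0.996, 0.084, 0.449], [-1.0, 0.008, -0.011, 0.011], [0.011, -0.084, -0.996, 1.666], [0.0, 0.0, 0.0, 1.0]]
[[375.1, 0.0, 254.4], [0.0, 375.1, 193.8], [0.0, 0.0, 1.0]] [[0.971, -0.185, 0.148, 0.41], [-0.237, -0.745, 0.623, -0.66], [-0.005, -0.641, -0.768, 0.869], [0.0, 0.0, 0.0, 1.0]]
{'t': 0.15, 'qpos': array([-1.31891210e+00,  2.64602254e-01,  1.60506521e+00, -2.58568640e-05,
        1.27366204e+00, -3.68914954e-02]), 'joint_vel': array([ 8.89981200e-06, -1.29753611e-03, -4.60734792e-03, -8.62472714e-04,
       -5.13281519e-04, -5.07597416e-05]), 'joint_efforts': array([-1.75419414e-04, -5.02846777e+01, -3.57468760e+01,  7.26680411e-02,
        2.49024667e-02, -8.48794980e-05]), 'position': array([ 0.19209472, -0.64655765,  0.25665638]), 'tcp_rot': array([-8.62089818e-04,  9.89593251e-01,  1.43890387e-01, -1.05460491e-04]), 'force': array([ 0.15261144, -0.64839354, -0.65910162]), 'moment': array([-0.030225  ,  0.0129053 , -0.01542525]), 'gripper_force': 0.0, 'width': 0.08850557390163938}
```

View pics/top0x.png

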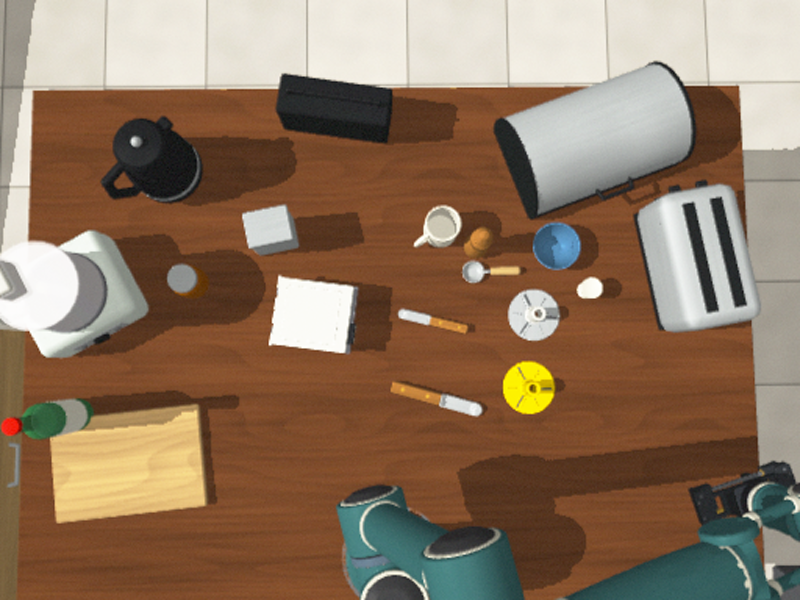

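View pics/side0x.png

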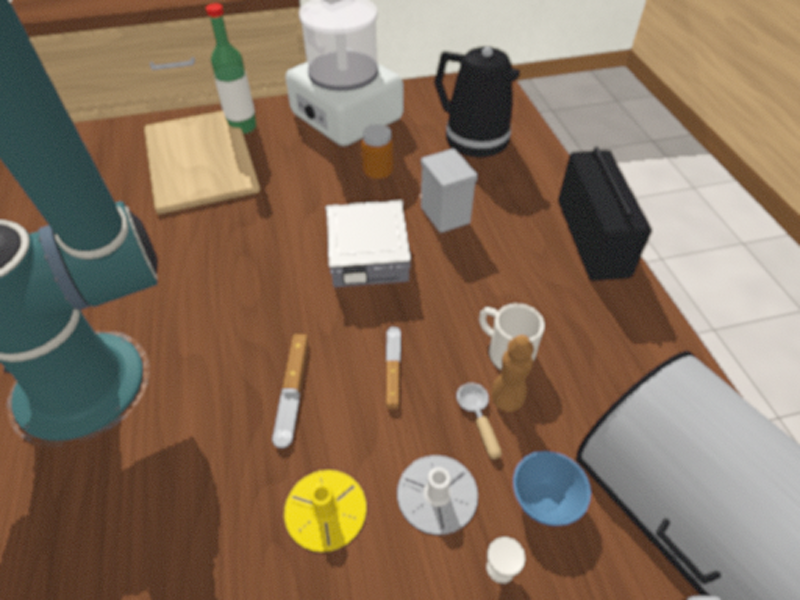

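The top view shows the case at (313,315), with its front to the right (world -y) and the label holder at about (351,335). The small spreader is at (433,320) with its blade towards the case, and the steel disc hub is at (538,313). The side view shows the label at (355,277), disc hub top at (438,477), and small spreader from (393,405) to (393,330).

Run:
```python
from h import *
s=1.5625
def T(n,a,b): 
    p,e=tri(('top0',np.array(a)/s),('side0',np.array(b)/s)); print(n,p.round(4),np.round(e,4))
T('hubtop',(539,313),(439,476)); T('blade tip',(400,314),(393,329)); T('handle end',(467,328),(393,407)); T('junction',(432,320.5),(393,362))
T('label',(352,335),(355,277))
T('c far-right',(357,285),(403,203)); T('c near-right',(350,353),(409,263) ); T('c',(277,278),(328,204))
for n,uv in dict(handle=(450,324),case1=(277,277),case2=(357,285),case3=(350,353),case4=(270,345),mug=(440,225),mill=(480,240),spoon=(490,271),tin=(270,230)).items(): print(n,onz('top0',np.array(uv)/s,0.07 if 'case' in n else 0.01).round(3))
z=np.load('pics/wr0.npz');print(z['P'].round(3).tolist(),z['K'].round(0).tolist())
d=snapshot('wrist');print(np.array(d['tool_from_camera']).round(4).tolist())
```

```text
hubtop [ 0.548  -0.3354  0.0626] [0.0007 0.0007]
blade tip [ 0.5529 -0.023   0.0106] [0.0005 0.0005]
handle end [ 0.5174 -0.1786  0.0059] [0.0013 0.0013]
junction [ 0.5361 -0.0968  0.015 ] [0.0003 0.0003]
label [0.5047 0.0869 0.0479] [0.0014 0.0014]
c far-right [0.5966 0.0684 0.2264] [0.0019 0.0019]
c near-right [0.5321 0.0701 0.0988] [0.0724 0.0724]
c [0.556  0.2454 0.1091] [0.0711 0.0711]
handle [ 0.528 -0.139  0.01 ]
case1 [0.634 0.254 0.07 ]
case2 [0.615 0.074 0.07 ]
case3 [0.463 0.091 0.07 ]
case4 [0.482 0.269 0.07 ]
mug [ 0.761 -0.119  0.01 ]
mill [ 0.725 -0.213  0.01 ]
spoon [ 0.651 -0.235  0.01 ]
tin [0.752 0.28  0.01 ]
[[0.286, -0.909, -0.303, 0.271], [-0.958, -0.272, -0.088, -0.622], [-0.003, 0.315, -0.949, 0.384], [0.0, 0.0, 0.0, 1.0]] [[275.0, 0.0, 255.0], [0.0, 275.0, 194.0], [0.0, 0.0, 1.0]]
[[0.0009, -0.9489, -0.3155, 0.0825], [1.0, 0.0011, -0.0004, -0.001], [0.0007, -0.3155, 0.9489, -0.1273], [0.0, 0.0, 0.0, 1.0]]
```

Emit:
apply_moves([
  [1,0,0,0,0,0,-10.6],
  [1,0,0,0,0,0,-10.6],
  [1,0,0,0,0,0,-10.6],
  [1,0,0,0,0,0,-10.6],
  [1,0,0,0,0,0,-10.6],
  [1,0,0,0,0,0,-10.5],
  [1,54.3,21.6,0,0,0,0],
  [1,54.3,21.6,0,0,0,0],
  [1,54.3,21.6,0,0,0,0],
  [1,54.3,21.6,0,0,0,0],
  [1,54.3,21.6,0,0,0,0],
  [1,54.3,21.6,0,0,0,0],
  [1,54.3,21.6,0,0,0,0],
  [1,54.3,21.6,0,0,0,0],
  [1,54.3,21.6,0,0,0,0],
  [1,54.3,21.6,0,0,0,0],
  [1,54.3,21.6,0,0,0,0],
  [1,0,0,0,0,0,0],
  [1,0,0,0,0,0,0],
])

```text
t: 2.58
position: [0.5291, -0.0999, 0.2574]
tcp_rot: [-0.0, 0.765, 0.643, -0.001]
force: [0.1, 0.4, -0.2]
width: 0.0881
gripper_force: 0.0
```

Run:
```python
from h import *
a=snap('wrist','w1'); s=sensors.sense(); print(s['t'],s['position'],s['tcp_rot'])
cv2.imwrite('pics/w1x.png',cv2.resize(a['pixels'][:,:,::-1],(800,600),interpolation=cv2.INTER_CUBIC))
```

```text
2.625 [ 0.5288945  -0.10052157  0.25744665] [-9.99082309e-05  7.65892626e-01  6.42968332e-01 -4.45697158e-04]
```

View pics/w1x.png

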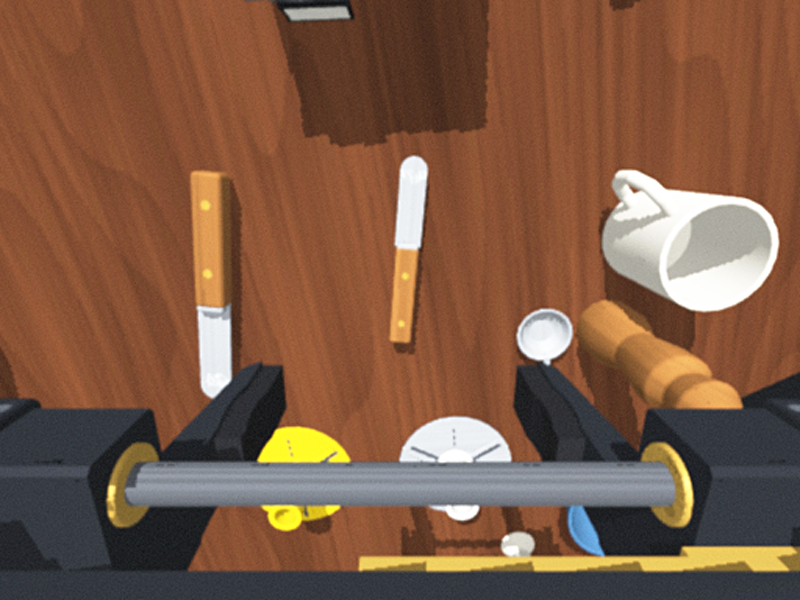

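Emit:
apply_moves([
  [1,60,0,0,0,0,0],
  [1,60,0,0,0,0,0],
  [1,60,0,0,0,0,0],
  [1,0,0,0,0,0,0],
  [1,0,0,0,0,0,0],
])

```text
t: 3.25
position: [0.5603, 0.0759, 0.2576]
tcp_rot: [0.0, 0.766, 0.643, -0.0]
force: [-0.2, -0.5, -0.4]
width: 0.0883
gripper_force: 0.0
```

Run:
```python
from h import *
a=snap('wrist','w2'); s=sensors.sense(); print(s['t'],s['position'],s['tcp_rot'])
cv2.imwrite('pics/w2x.png',cv2.resize(a['pixels'][:,:,::-1],(800,600),interpolation=cv2.INTER_CUBIC))
```

```text
3.3 [0.56033078 0.07553503 0.25757214] [ 1.56664765e-04  7.66438084e-01  6.42318048e-01 -4.04660347e-04]
```

View pics/w2x.png

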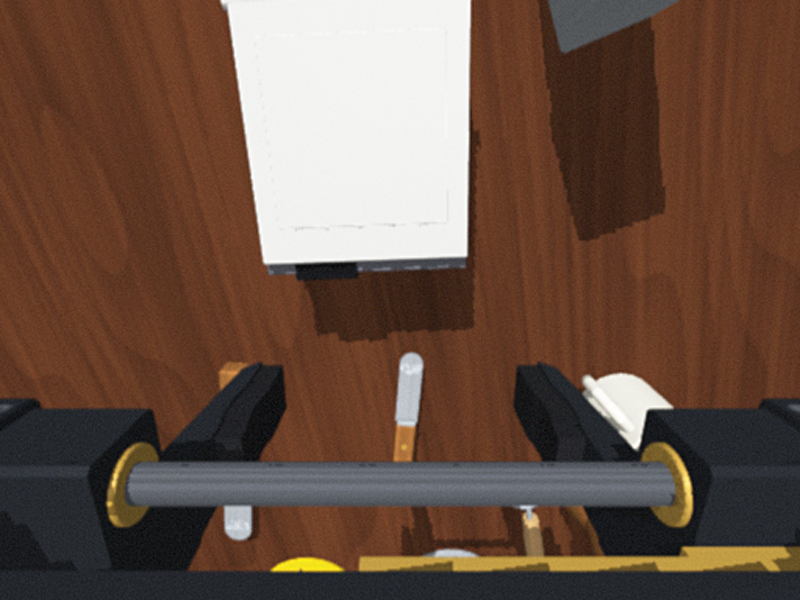

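w1 shows the small spreader with its tip at (413,157), blade junction at (408,248) and handle end at (400,343). w2 shows the cover's front corners at (267,263) and (466,257), with the label holder at x 297–358 on the ledge, row ~272. The spreader tip is at (411,353) and the junction at (407,423).

Run:
```python
from h import *
from scipy.optimize import least_squares
s=1.5625
g=lambda a:(np.array(a)+.5)/s-.5
print('tip',tri(('w1',g((413,157))),('w2',g((411,353))),('top0',g((400,314))),('side0',g((393,329)))))
print('jun',tri(('w1',g((408,248))),('w2',g((407,423))),('top0',g((432,320.5)))))
print('end',tri(('w1',g((400,343))),('top0',g((467,328))),('side0',g((393,407)))))
# cover quads by white mask
obs=[]
for f in('top0','w2'):
    im=cv2.imread(f'pics/{f}.png'); m=(im.min(2)>205).astype(np.uint8)
    n,l,st,c=cv2.connectedComponentsWithStats(m)
    uv=proj(f,[.55,.16,.076]) if f=='top0' else g((360,130)); k=l[int(uv[1]),int(uv[0])]
    cn=max(cv2.findContours((l==k).astype(np.uint8),cv2.RETR_EXTERNAL,cv2.CHAIN_APPROX_NONE)[0],key=cv2.contourArea)
    q=cv2.approxPolyDP(cn,8,True)[:,0]; print(f,q.tolist()); obs.append((f,cn[:,0].astype(float)))
# fit cover outline (x,y,yaw,z top)
def outline(p):
    c,si=np.cos(p[2]),np.sin(p[2]); C=np.array([[-.089,.075],[-.089,-.075],[.077,-.075],[.077,.075]])
    return np.c_[C@np.array([[c,si],[-si,c]])+p[:2],np.full(4,p[3])]
def res(p):
    r=[]
    for f,cn in obs:
        Q=np.array([proj(f,x) for x in outline(p)])
        ok=(cn[:,1]>3)&(cn[:,1]<380)
        D=[]
        for i in range(4):
            a,b=Q[i],Q[(i+1)%4];t=np.clip((cn-a)@(b-a)/((b-a)@(b-a)),0,1);D.append(np.linalg.norm(cn-a-t[:,None]*(b-a),axis=1))
        r.append((np.min(D,0)[ok])/(1 if f=='w2' else .5))
    return np.concatenate(r)
o=least_squares(res,[.548,.165,1.45,.076],loss='soft_l1',f_scale=.5);print(o.x,np.degrees(o.x[2]),np.median(np.abs(o.fun)))
p=o.x; c,si=np.cos(p[2]),np.sin(p[2])
W=lambda a:np.r_[np.array(a[:2])@np.array([[c,si],[-si,c]])+p[:2],a[2]]
for a in[(-.099,.075,.068),(-.099,-.075,.068),(-.089,.075,.076),(-.089,-.075,.076)]:print(a,W(a).round(4),((proj('w2',W(a))+.5)*s-.5).round(1))
for u in(297,358):
    w=onz('w2',g((u,272)),.071);d=w[:2]-p[:2];print('label',u,w,'own',d@[c,si],d@[-si,c])
print('label top/side',(np.array([.5047,.0869])-p[:2])@[-si,c])
```

```text
tip (array([ 0.55410154, -0.01921781,  0.00554344]), [0.0020542293766126363, 0.000994800193593181, 0.0032465633291653916, 0.0006460882219233304])
jun (array([ 0.5376697 , -0.09496366,  0.00489572]), [0.0024942974151111303, 0.0006702691631055187, 0.0018978274108646742])
end (array([ 0.51663391, -0.17911614,  0.00942838]), [0.0016637479775208827, 0.0028765154342622495, 0.0013623967041428366])
top0 [[178, 177], [172, 220], [219, 225], [225, 184]]
w2 [[142, 0], [169, 167], [298, 163], [300, 0]]
[0.54913333 0.1825733  1.43491584 0.07160322] 82.21462141798166 0.3318190861325031
(-0.099, 0.075, 0.068) [0.4614 0.0946 0.068 ] [267.4 273.7]
(-0.099, -0.075, 0.068) [0.61   0.0743 0.068 ] [464.9 266.5]
(-0.089, 0.075, 0.076) [0.4628 0.1046 0.076 ] [262.4 263.3]
(-0.089, -0.075, 0.076) [0.6114 0.0842 0.076 ] [466.7 255.7]
label 297 [0.48479308 0.09268752 0.071     ] own -0.09777296070833276 0.0515710169197272
label 358 [0.52997863 0.08476301 0.071     ] own -0.0995034609348733 0.005728496441027898
label top/side 0.031063599931051303
```

Emit:
apply_moves([
  [1,0,0,0,0,0,3.1],
  [1,-42.6,3.2,20,0,0,0],
  [1,-42.6,3.2,20,0,0,0],
  [1,-42.6,3.2,20,0,0,0],
  [1,-42.6,3.2,20,0,0,0],
  [1,-42.6,3.2,20,0,0,0],
  [1,0,0,40,0,0,0],
  [1,0,0,40,0,0,0],
  [1,0,0,30,0,0,0],
  [1,0,0,12,0,0,0],
  [1,0,0,12,0,0,0],
  [1,0,0,0,0,0,0],
  [-1,0,0,0,0,0,0],
  [-1,0,0,0,0,0,0],
  [-1,0,0,0,0,0,0],
  [-1,0,0,0,0,0,0],
  [-1,0,0,0,0,0,0],
  [-1,0,0,0,0,0,0],
], grip_force=50)

```text
t: 5.55
position: [0.5281, -0.1336, 0.0237]
tcp_rot: [-0.0, 0.783, 0.622, -0.0]
force: [0.9, -0.0, 0.2]
width: 0.0301
gripper_force: 0.0
```

Emit:
apply_moves([
  [-1,0,0,0,0,0,0],
  [-1,0,0,0,0,0,0],
  [-1,0,0,0,0,0,0],
])

```text
t: 5.92
position: [0.528, -0.1336, 0.0237]
tcp_rot: [-0.0, 0.783, 0.622, -0.0]
force: [-0.1, 0.7, -0.4]
width: 0.0193
gripper_force: 50.0
```

Emit:
apply_moves([
  [-1,0,0,-30,0,0,0],
  [-1,0,0,-48,0,0,0],
  [-1,0,0,-48,0,0,0],
  [-1,0,0,0,0,0,-5.3],
  [-1,41,4,0,0,0,0],
  [-1,41,4,0,0,0,0],
  [-1,0,0,0,0,0,0],
  [-1,0,0,0,0,0,0],
])

```text
t: 6.92
position: [0.5468, -0.0536, 0.1494]
tcp_rot: [-0.0, 0.753, 0.658, -0.0]
force: [1.1, -0.2, -1.4]
width: 0.0195
gripper_force: 50.0
```

Run:
```python
from h import *
a=snap('wrist','w3'); s=sensors.sense(); print(s['t'],s['position'],s['tcp_rot'])
b=snap('side','side3'); snap('top','top3')
q=s['tcp_rot'];M=R.from_quat([*q[1:],q[0]]).as_matrix()
tip=s['position']+M@[.1195,0,.0147]
print([proj(f,tip).round(1) for f in('w3','side3','top3')])
im=np.hstack([a['pixels'][100:320,140:370],b['pixels'][90:310,150:380]])[:,:,::-1]
cv2.imwrite('pics/m3.png',cv2.resize(im,None,fx=1.7391,fy=1.7391*1.5,interpolation=cv2.INTER_CUBIC)); print(im.shape)
```

```text
6.975 [ 0.54676182 -0.05401641  0.1494668 ] [-3.92315414e-05  7.53313406e-01  6.57661613e-01 -3.35853533e-04]
[array([256.1,  18.2]), array([247. , 158.3]), array([230.7, 195.7])]
(220, 460, 3)
```

View pics/m3.png

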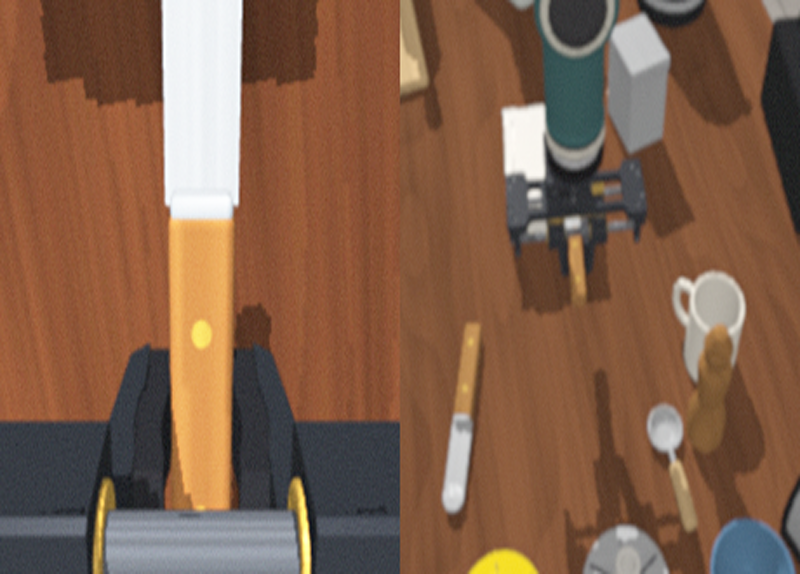

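Run:
```python
from h import *
im=cv2.imread('pics/w3.png').astype(int); m=(im.min(2)>150)
for r in list(range(6,36,2))+[60,90,120,150,165]:
    c=np.where(m[r,200:310])[0]+200; print(r,(c.min(),c.max(),len(c)) if len(c) else None)
s=sensors.sense();q=s['tcp_rot'];M=R.from_quat([*q[1:],q[0]]).as_matrix()
for z in(.011,.0147,.018):
  for x in(.0445,.07,.095,.119): print(z,x,[proj('w3',s['position']+M@[x,y,z-.00125]).round(1).tolist() for y in(-.011,.011)])
```

```text
6 None
8 None
10 None
12 None
14 (np.int64(252), np.int64(260), 9)
16 (np.int64(202), np.int64(304), 41)
18 (np.int64(201), np.int64(306), 74)
20 (np.int64(241), np.int64(271), 31)
22 (np.int64(239), np.int64(273), 35)
24 (np.int64(237), np.int64(274), 38)
26 (np.int64(236), np.int64(276), 41)
28 (np.int64(235), np.int64(277), 43)
30 (np.int64(234), np.int64(278), 45)
32 (np.int64(233), np.int64(278), 46)
34 (np.int64(200), np.int64(279), 48)
60 (np.int64(232), np.int64(280), 49)
90 (np.int64(233), np.int64(278), 46)
120 (np.int64(233), np.int64(278), 46)
150 (np.int64(234), np.int64(277), 44)
165 (np.int64(234), np.int64(277), 44)
0.011 0.0445 [[234.8, 182.6], [277.3, 182.7]]
0.011 0.07 [[233.7, 132.4], [278.7, 132.5]]
0.011 0.095 [[232.5, 77.0], [280.3, 77.1]]
0.011 0.119 [[231.2, 16.9], [282.0, 17.0]]
0.0147 0.0445 [[235.3, 180.7], [276.7, 180.8]]
0.0147 0.07 [[234.2, 131.6], [278.1, 131.8]]
0.0147 0.095 [[233.1, 77.7], [279.6, 77.8]]
0.0147 0.119 [[231.9, 19.3], [281.3, 19.5]]
0.018 0.0445 [[235.7, 179.0], [276.3, 179.2]]
0.018 0.07 [[234.7, 131.0], [277.6, 131.1]]
0.018 0.095 [[233.6, 78.3], [279.1, 78.4]]
0.018 0.119 [[232.5, 21.4], [280.7, 21.6]]
```

The wrist view shows the blade straight in the jaws, with its tip at raw pixel (256,14). That puts it 121 mm ahead and 14.7 mm below the TCP.

Emit:
apply_moves([
  [-1,0,0,30,0,0,0],
  [-1,0,0,30,0,0,0],
  [-1,0,0,0,0,0,0],
  [-1,10,0,0,0,0,0],
  [-1,10,0,0,0,0,0],
  [-1,0,0,2,0,0,0],
  [-1,0,0,0,0,0,0],
  [-1,0,0,0,0,0,0],
])

```text
t: 8.07
position: [0.5498, -0.0336, 0.0879]
tcp_rot: [0.0, 0.753, 0.658, 0.0]
force: [0.6, -0.5, -0.3]
width: 0.0194
gripper_force: 50.0
```

Emit:
apply_moves([
  [-1,0,0,1,0,0,0],
  [-1,0,0,1,0,0,0],
  [-1,0,0,0,0,0,0],
])

```text
t: 8.45
position: [0.5496, -0.0337, 0.0855]
tcp_rot: [-0.0, 0.753, 0.658, -0.0]
force: [0.0, 0.6, -1.2]
width: 0.0198
gripper_force: 50.0
```

Emit:
apply_moves([
  [-1,0,0,1,0,0,0],
  [-1,0,0,0,0,0,0],
])

```text
t: 8.7
position: [0.5497, -0.0337, 0.0846]
tcp_rot: [-0.0, 0.753, 0.658, -0.0]
force: [0.5, 1.6, -1.2]
width: 0.0194
gripper_force: 50.0
```

Emit:
apply_moves([
  [-1,0,0,1,0,0,0],
  [-1,0,0,0,0,0,0],
])

```text
t: 8.95
position: [0.5499, -0.0337, 0.0837]
tcp_rot: [0.0, 0.753, 0.658, 0.0]
force: [-0.3, 0.1, 0.2]
width: 0.0196
gripper_force: 50.0
```

Emit:
apply_moves([
  [-1,0,0,1,0,0,0],
  [-1,0,0,0,0,0,0],
])

```text
t: 9.2
position: [0.5499, -0.0337, 0.0829]
tcp_rot: [0.0, 0.753, 0.658, 0.0]
force: [0.3, -1.5, 0.9]
width: 0.0194
gripper_force: 50.0
```

Emit:
apply_moves([
  [-1,0,0,1,0,0,0],
  [-1,0,0,0,0,0,0],
])

```text
t: 9.45
position: [0.55, -0.0337, 0.0819]
tcp_rot: [0.0, 0.753, 0.658, 0.0]
force: [-0.2, -1.0, 1.6]
width: 0.0197
gripper_force: 50.0
```

Run:
```python
from h import *
a=snap('wrist','w4'); s=sensors.sense(); print(s['position'],s['force'],s['moment'])
im=cv2.imread('pics/w4.png'); cv2.imwrite('pics/w4x.png',cv2.resize(im[0:150,130:380],(800,480),interpolation=cv2.INTER_CUBIC))
```

```text
[ 0.54999215 -0.03370499  0.0819479 ] [-0.46504066 -1.7178838   2.18897803] [ 0.15223074 -0.05883197  0.03834515]
```

View pics/w4x.png

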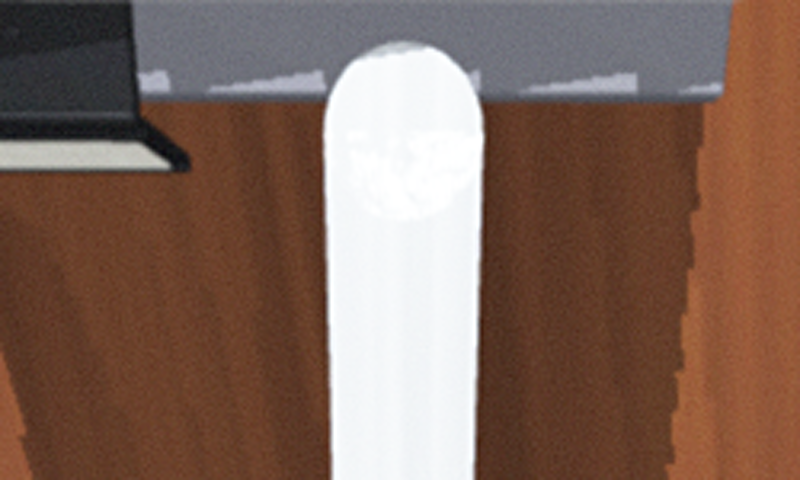

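The blade tip is on the bare ledge: tip at (405,45), ledge edge at row 98, and the label well clear to the left, ending at x≈140. I'll ease up and slide it in.

Emit:
apply_moves([
  [-1,0,0,-1.3,0,0,0],
  [-1,3,0,0,0,0,0],
  [-1,3,0,0,0,0,0],
  [-1,3,0,0,0,0,0],
  [-1,0,0,0,0,0,0],
])

```text
t: 10.12
position: [0.551, -0.0242, 0.0829]
tcp_rot: [-0.0, 0.753, 0.658, 0.0]
force: [0.1, 1.3, 1.2]
width: 0.0194
gripper_force: 50.0
```

Emit:
apply_moves([
  [-1,2,0,0,0,0,0],
  [-1,2,0,0,0,0,0],
  [-1,0,0,0,0,0,0],
])

```text
t: 10.5
position: [0.5516, -0.0206, 0.083]
tcp_rot: [-0.0, 0.753, 0.658, 0.0]
force: [0.1, -1.4, 1.3]
width: 0.0194
gripper_force: 50.0
```

Emit:
apply_moves([
  [-1,2,0,0,0,0,0],
  [-1,0,0,0,0,0,0],
])

```text
t: 10.75
position: [0.5518, -0.0186, 0.083]
tcp_rot: [-0.0, 0.753, 0.658, 0.0]
force: [-0.8, -0.2, 0.9]
width: 0.0199
gripper_force: 50.0
```

Emit:
apply_moves([
  [-1,2,0,0,0,0,0],
  [-1,0,0,0,0,0,0],
])

```text
t: 11.0
position: [0.5521, -0.0166, 0.083]
tcp_rot: [-0.0, 0.753, 0.658, 0.0]
force: [0.3, 0.1, 0.2]
width: 0.0195
gripper_force: 50.0
```

Run:
```python
from h import *
a=snap('wrist','w5'); s=sensors.sense(); print(s['position'],s['force'],s['moment'])
im=cv2.imread('pics/w5.png').astype(int)
for r in range(0,40,2): print(r,im[r,225:290:8].min(1).tolist())
```

```text
[ 0.5521069  -0.01666051  0.08303215] [-0.07344477 -1.09486703  0.86067287] [ 0.04877504 -0.10281383  0.04196953]
0 [242, 241, 241, 242, 242, 241, 241, 242, 241]
2 [241, 242, 243, 242, 242, 240, 242, 241, 241]
4 [243, 241, 241, 242, 241, 241, 241, 241, 242]
6 [241, 241, 242, 242, 242, 243, 243, 241, 242]
8 [241, 243, 241, 241, 242, 241, 241, 242, 243]
10 [241, 241, 242, 242, 243, 240, 242, 240, 242]
12 [242, 241, 242, 243, 242, 243, 244, 243, 242]
14 [243, 241, 242, 244, 241, 242, 243, 242, 241]
16 [241, 242, 244, 241, 241, 242, 242, 242, 244]
18 [241, 241, 241, 240, 241, 241, 242, 244, 241]
20 [242, 240, 243, 241, 242, 242, 242, 242, 242]
22 [243, 242, 241, 242, 242, 241, 242, 242, 242]
24 [241, 242, 242, 243, 241, 241, 243, 242, 242]
26 [242, 242, 242, 242, 242, 242, 242, 245, 242]
28 [242, 242, 242, 241, 241, 243, 244, 242, 244]
30 [242, 243, 243, 241, 242, 243, 243, 243, 242]
32 [240, 243, 243, 242, 242, 241, 241, 242, 242]
34 [242, 243, 243, 241, 242, 243, 243, 244, 242]
36 [241, 242, 241, 243, 242, 244, 242, 243, 243]
38 [243, 243, 241, 243, 243, 243, 244, 244, 243]
```

The blade slid in under the cover with no resistance. Now I'll lever, pivoting about the ledge edge.

Emit:
apply_moves([
  [-1,-0.5,0,3.5,0,2,0],
  [-1,-0.5,0,3.5,0,2,0],
  [-1,-0.5,0,3.5,0,2,0],
  [-1,-0.5,0,3.5,0,2,0],
  [-1,-0.5,0,3.5,0,2,0],
  [-1,0,0,0,0,0,0],
], grip_force=60)

```text
t: 11.8
position: [0.5522, -0.0174, 0.0658]
tcp_rot: [-0.058, 0.751, 0.654, 0.066]
force: [0.8, 4.1, 4.8]
width: 0.0192
gripper_force: 60.0
```

Emit:
apply_moves([
  [-1,-0.5,0,3.5,0,2,0],
  [-1,-0.5,0,3.5,0,2,0],
  [-1,-0.5,0,3.5,0,2,0],
  [-1,-0.5,0,3.5,0,2,0],
  [-1,-0.5,0,3.5,0,2,0],
  [-1,0,0,0,0,0,0],
])

```text
t: 12.55
position: [0.5522, -0.0165, 0.0478]
tcp_rot: [-0.114, 0.742, 0.647, 0.131]
force: [0.9, 0.7, 2.3]
width: 0.0192
gripper_force: 60.0
```

Run:
```python
from h import *
a=snap('side','s6');b=snap('wrist','w6'); s=sensors.sense(); print(s['t'],s['position'],s['force'],s['moment'])
im=np.hstack([a['pixels'][100:240,190:330],b['pixels'][0:140,170:310]])[:,:,::-1]
cv2.imwrite('pics/m6.png',cv2.resize(im,(800,400),interpolation=cv2.INTER_CUBIC))
```

```text
12.65 [ 0.55227434 -0.01646747  0.04803152] [-0.94075525 -0.80244344  3.73462235] [ 0.2110376  -0.09738343  0.01211918]
```

View pics/m6.png

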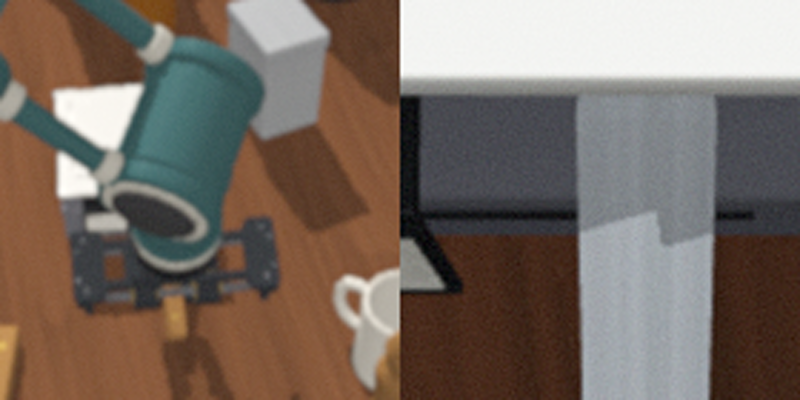

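The wrist crop shows the blade under the raised lip, which now stands clear of the ledge (lip row 95, ledge edge row 235). The load has dropped, so the catch is off. I'll slide further in along the blade while keeping it on the ledge.

Emit:
apply_moves([
  [-1,3,0,0.3,0,0,0],
  [-1,4,0,0,0,0,0],
  [-1,4,0,0,0,0,0],
  [-1,4,0,0,0,0,0],
  [-1,4,0,0,0,0,0],
  [-1,0,0,0,0,0,0],
])

```text
t: 13.4
position: [0.5551, 0.0002, 0.0544]
tcp_rot: [-0.112, 0.742, 0.648, 0.13]
force: [-1.1, -5.2, 3.2]
width: 0.0196
gripper_force: 60.0
```

Emit:
apply_moves([
  [-1,3,0,0.5,0,1,0],
  [-1,3,0,1,0,1,0],
  [-1,0,0,1,0,1,0],
  [-1,0,0,0,0,0,0],
  [-1,0,0,0,0,0,0],
])

```text
t: 14.02
position: [0.5557, 0.0068, 0.0537]
tcp_rot: [-0.13, 0.738, 0.645, 0.149]
force: [-0.6, -6.3, 1.2]
width: 0.0197
gripper_force: 60.0
```

Run:
```python
from h import *
b=snap('wrist','w7');snap('top','t7'); s=sensors.sense(); print(s['t'],s['position'],s['force'],s['moment'])
q=s['tcp_rot'];M=R.from_quat([*q[1:],q[0]]).as_matrix()
tip=s['position']+M@[.121,0,.0147];p=np.array([.5491,.1826]);print('tip',tip,'own x',(tip[:2]-p)@[.1357,.9907], 'tool x',M[:,0])
im=cv2.imread('pics/w7.png').astype(int); print([(r,im[r,[200,300]].min(1).tolist()) for r in range(0,110,3)])
```

```text
14.125 [0.55572413 0.00675984 0.05368474] [-1.07836348 -6.15285286  0.26965356] [-0.87203817  0.02606529 -0.05743571]
tip [0.57144998 0.12293435 0.08705046] own x -0.056077870826673724 tool x [0.12346316 0.91346573 0.38773342]
[(0, [240, 241]), (3, [242, 241]), (6, [242, 242]), (9, [243, 242]), (12, [243, 244]), (15, [149, 146]), (18, [240, 242]), (21, [241, 240]), (24, [242, 240]), (27, [241, 241]), (30, [241, 241]), (33, [242, 240]), (36, [241, 242]), (39, [241, 241]), (42, [242, 241]), (45, [242, 241]), (48, [241, 240]), (51, [243, 242]), (54, [240, 242]), (57, [240, 241]), (60, [242, 241]), (63, [242, 241]), (66, [241, 241]), (69, [233, 238]), (72, [156, 161]), (75, [120, 123]), (78, [70, 72]), (81, [64, 71]), (84, [72, 70]), (87, [70, 73]), (90, [74, 65]), (93, [68, 69]), (96, [72, 71]), (99, [72, 68]), (102, [73, 71]), (105, [66, 74]), (108, [73, 68])]
```

```bash
cat >> h.py <<'E'
C0=np.array([.5491,.1826]);EX=np.array([.1357,.9907]);EY=np.array([-.9907,.1357])
def W(x,y,z): return np.r_[C0+x*EX+y*EY,z]
def lip(th,y,off=0): return W(.077-.166*np.cos(th)-off*np.sin(th),y,.072+.166*np.sin(th)+off*np.cos(th))
E
python3 - <<'E'
from h import *
for f in('w6','w7'):
  for th in(0,.02,.04,.05,.06,.08,.1,.13,.17): print(f,th,proj(f,lip(th,-.03)).round(1),proj(f,lip(th,-.03,.004)).round(1),'ledge',proj(f,W(-.099,-.03,.068)).round(1))
E
```

```text
w6 0 [255.7  41.8] [255.7  36.6] ledge [255.7  67.7]
w6 0.02 [255.7  37.4] [255.7  32. ] ledge [255.7  67.7]
w6 0.04 [255.7  32.6] [255.7  27.1] ledge [255.7  67.7]
w6 0.05 [255.7  30. ] [255.7  24.5] ledge [255.7  67.7]
w6 0.06 [255.7  27.4] [255.7  21.7] ledge [255.7  67.7]
w6 0.08 [255.7  21.7] [255.7  15.9] ledge [255.7  67.7]
w6 0.1 [255.7  15.5] [255.7   9.5] ledge [255.7  67.7]
w6 0.13 [255.7   5.2] [255.7  -1.2] ledge [255.7  67.7]
w6 0.17 [255.7 -10.8] [255.7 -17.7] ledge [255.7  67.7]
w7 0 [255.2  99.1] [255.2  95.5] ledge [255.1 121.7]
w7 0.02 [255.2  96.1] [255.2  92.5] ledge [255.1 121.7]
w7 0.04 [255.2  92.8] [255.2  89.2] ledge [255.1 121.7]
w7 0.05 [255.2  91. ] [255.2  87.4] ledge [255.1 121.7]
w7 0.06 [255.2  89.2] [255.2  85.6] ledge [255.1 121.7]
w7 0.08 [255.2  85.3] [255.2  81.6] ledge [255.1 121.7]
w7 0.1 [255.2  81. ] [255.2  77.2] ledge [255.1 121.7]
w7 0.13 [255.2  73.8] [255.2  69.9] ledge [255.1 121.7]
w7 0.17 [255.2  62.7] [255.1  58.6] ledge [255.1 121.7]
```

The lip is now at row ~74 in the wrist view, which means the cover is at about 0.12 rad. I'll press once more on the ledge to be sure of the lever contact.

Emit:
apply_moves([
  [-1,-2,0,2,0,0,0],
  [-1,-2,0,2,0,0,0],
  [-1,0,0,0,0,0,0],
  [-1,0,0,0,0,0,0],
])

```text
t: 14.62
position: [0.5562, 0.0072, 0.0505]
tcp_rot: [-0.131, 0.738, 0.644, 0.151]
force: [-0.1, 1.7, 9.5]
width: 0.0197
gripper_force: 60.0
```

Run:
```python
from h import *
b=snap('wrist','w8'); s=sensors.sense(); print(s['t'],s['position'],s['force'],s['moment'])
im=cv2.imread('pics/w8.png').astype(int); print([(r,im[r,[200,300]].min(1).tolist()) for r in range(40,110,3)])
for th in(.05,.08,.1,.13,.17): print(th,proj('w8',lip(th,-.03)).round(1))
```

```text
14.675 [0.55619985 0.0071575  0.05052304] [0.46817866 0.84442197 9.90122725] [ 1.1456719  -0.09429873  0.15104886]
[(40, [241, 241]), (43, [241, 240]), (46, [241, 243]), (49, [241, 241]), (52, [242, 242]), (55, [241, 241]), (58, [242, 242]), (61, [242, 241]), (64, [218, 226]), (67, [147, 153]), (70, [116, 120]), (73, [49, 47]), (76, [67, 65]), (79, [72, 71]), (82, [66, 67]), (85, [58, 73]), (88, [70, 71]), (91, [66, 67]), (94, [72, 70]), (97, [69, 67]), (100, [67, 71]), (103, [67, 74]), (106, [71, 74]), (109, [66, 73])]
0.05 [254.1  89. ]
0.08 [254.1  82.9]
0.1 [254.1  78.4]
0.13 [254.   70.9]
0.17 [253.9  59.3]
```

Emit:
apply_moves([
  [-1,0,0,-5,0,0,0],
  [-1,15,0,-9.6,0,0,0],
  [-1,15,0,-9.6,0,0,0],
  [-1,15,0,-9.6,0,0,0],
  [-1,14,0,-2.5,0,0,0],
  [-1,14,0,-2.5,0,0,0],
  [-1,0,0,0,0,0,0],
])

```text
t: 15.55
position: [0.5627, 0.0589, 0.1139]
tcp_rot: [-0.131, 0.738, 0.645, 0.151]
force: [0.8, 0.3, -0.2]
width: 0.0195
gripper_force: 60.0
```

Emit:
apply_moves([
  [-1,14,0,-2.5,0,0,0],
  [-1,14,0,-2.5,0,0,0],
  [-1,12,0,3.3,0,0,0],
  [-1,12,0,3.3,0,0,0],
  [-1,0,0,0,0,0,0],
])

```text
t: 16.18
position: [0.5687, 0.1069, 0.1319]
tcp_rot: [-0.132, 0.738, 0.645, 0.15]
force: [-1.4, -0.4, -0.4]
width: 0.0193
gripper_force: 60.0
```

Emit:
apply_moves([
  [-1,12,0,3.3,0,0,0],
  [-1,12,0,3.3,0,0,0],
  [-1,7.3,0,5.8,0,0,0],
  [-1,7.3,0,5.8,0,0,0],
  [-1,0,0,0,0,0,0],
])

```text
t: 16.8
position: [0.5741, 0.1486, 0.1295]
tcp_rot: [-0.132, 0.738, 0.645, 0.15]
force: [1.1, -1.1, -0.9]
width: 0.0192
gripper_force: 60.0
```

Run:
```python
from h import *
b=snap('top','t9'); s=sensors.sense(); print(s['t'],s['position'],s['force'],s['moment'])
for th in (1.4,1.6,1.7,1.8,1.9,2.05): print(th,[proj('t9',lip(th,y)).round(1).tolist() for y in(-.075,.075)])
im=b['pixels'][110:290,130:370,::-1]
cv2.imwrite('pics/m9.png',cv2.resize(im,(800,600),interpolation=cv2.INTER_CUBIC))
```

```text
16.85 [0.57408234 0.14832951 0.12952265] [-0.08345535  0.40411667 -0.79639165] [-0.31320482 -0.03401158 -0.02206468]
1.4 [[179.8, 172.5], [173.1, 219.9]]
1.6 [[169.3, 171.1], [162.5, 218.5]]
1.7 [[164.1, 170.5], [157.3, 217.8]]
1.8 [[159.2, 170.0], [152.3, 217.2]]
1.9 [[154.5, 169.5], [147.5, 216.6]]
2.05 [[147.9, 169.0], [141.0, 215.8]]
```

View pics/m9.png

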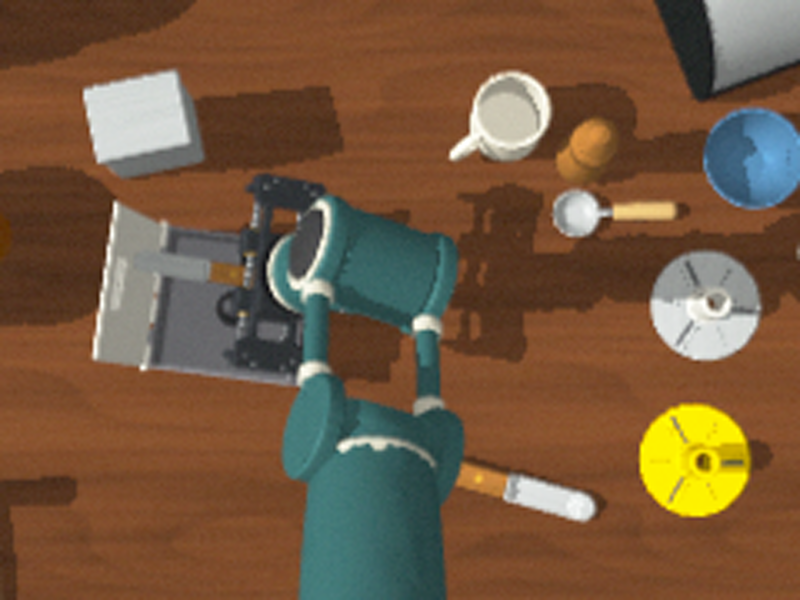

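The top view shows the cover standing past upright, at about 1.69 rad, with its lip corners at (115,203) and (95,358) and the spindle inside the case. I'll push a bit further, then back out and lay the spreader where it was.

Emit:
apply_moves([
  [-1,7.3,0,5.8,0,0,0],
  [-1,7.3,0,5.8,0,0,0],
  [-1,5,0,4,0,0,0],
  [-1,0,0,0,0,0,0],
  [-1,0,0,0,0,0,0],
  [-1,-30,0,-20,0,0,0],
  [-1,-44,0,-20,0,0,0],
  [-1,-44,0,-20,0,0,0],
  [-1,-44,0,-20,0,0,0],
  [-1,-44,0,-20,0,0,0],
  [-1,-44,0,-20,0,0,0],
  [-1,0,0,0,0,-8,0],
  [-1,0,0,0,0,-8,0],
  [-1,0,0,0,0,-7,0],
  [-1,0,0,0,0,0,5.3],
  [-1,0,0,0,0,0,0],
])

```text
t: 18.85
position: [0.5405, -0.1024, 0.1363]
tcp_rot: [0.0, 0.782, 0.623, 0.0]
force: [-0.0, 0.9, -0.4]
width: 0.0193
gripper_force: 60.0
```

Run:
```python
from h import *
snap('top','t10'); s=sensors.sense(); q=s['tcp_rot'];M=R.from_quat([*q[1:],q[0]]).as_matrix()
print(s['t'],s['position'],s['force'],M[:,0],M[:,2])
print(M.T@(np.array([.528,-.1336,.0237])-s['position'])*1e3)
# cover lip estimate by white-edge scan along mid row
im=cv2.imread('pics/t10.png').astype(int)
for r in(180,188,200,208): print(r,[ (c,int(im[r,c].min())) for c in range(136,186,2)])
for th in (1.6,1.7,1.8,1.9,2.05): print(th,[proj('t10',lip(th,y)).round(1).tolist() for y in(-.05,.05)])
```

```text
18.9 [ 0.54039477 -0.10269017  0.13617927] [-0.01046033  0.38681427 -0.60003346] [2.24322016e-01 9.74515012e-01 3.54344463e-04] [ 2.11871352e-04  3.14840742e-04 -9.99999928e-01]
[-32.94237332  -5.16040687 112.46690302]
180 [(136, 23), (138, 25), (140, 31), (142, 31), (144, 28), (146, 24), (148, 33), (150, 242), (152, 147), (154, 148), (156, 149), (158, 148), (160, 149), (162, 145), (164, 147), (166, 151), (168, 147), (170, 148), (172, 149), (174, 147), (176, 149), (178, 170), (180, 112), (182, 68), (184, 78)]
188 [(136, 24), (138, 30), (140, 32), (142, 38), (144, 31), (146, 35), (148, 84), (150, 173), (152, 149), (154, 170), (156, 162), (158, 149), (160, 145), (162, 149), (164, 146), (166, 150), (168, 148), (170, 147), (172, 148), (174, 150), (176, 147), (178, 108), (180, 72), (182, 84), (184, 102)]
200 [(136, 28), (138, 33), (140, 36), (142, 35), (144, 32), (146, 47), (148, 189), (150, 147), (152, 175), (154, 155), (156, 147), (158, 150), (160, 149), (162, 147), (164, 147), (166, 150), (168, 147), (170, 148), (172, 148), (174, 150), (176, 169), (178, 75), (180, 74), (182, 102), (184, 102)]
208 [(136, 48), (138, 47), (140, 46), (142, 46), (144, 45), (146, 230), (148, 148), (150, 149), (152, 147), (154, 147), (156, 148), (158, 147), (160, 147), (162, 148), (164, 151), (166, 146), (168, 149), (170, 148), (172, 150), (174, 133), (176, 93), (178, 70), (180, 98), (182, 102), (184, 102)]
1.6 [[168.2, 178.9], [163.6, 210.5]]
1.7 [[163.0, 178.3], [158.4, 209.9]]
1.8 [[158.0, 177.8], [153.4, 209.3]]
1.9 [[153.3, 177.3], [148.7, 208.7]]
2.05 [[146.8, 176.7], [142.2, 207.9]]
```

Emit:
apply_moves([
  [-1,-16.5,-2.5,30,0,0,0],
  [-1,-16.5,-2.5,30,0,0,0],
  [-1,0,0,30,0,0,0],
  [-1,0,0,15,0,0,0],
  [-1,0,0,6,0,0,0],
  [-1,0,0,0,0,0,0],
  [-1,0,0,0,0,0,0],
  [-0.5,0,0,0,0,0,0],
  [0,0,0,0,0,0,0],
  [0.5,0,0,0,0,0,0],
  [1,0,0,0,0,0,0],
  [1,0,0,0,0,0,0],
  [1,0,0,-30,0,0,0],
  [1,0,0,-50,0,0,0],
  [1,0,0,-55,0,0,0],
])

```text
t: 20.78
position: [0.5272, -0.1336, 0.1605]
tcp_rot: [-0.001, 0.783, 0.622, -0.001]
force: [1.5, -0.1, 0.5]
width: 0.0875
gripper_force: 0.0
```

Emit:
apply_moves([
  [1,-43,14,-50,0,0,0],
  [1,-43,14,-50,0,0,0],
  [1,-43,14,0,0,0,0],
  [1,-43,14,0,0,0,0],
  [1,-43,14,0,0,0,0],
  [1,0,0,0,0,0,0],
  [1,0,0,0,0,0,0],
])

```text
t: 21.65
position: [0.5468, -0.352, 0.2522]
tcp_rot: [-0.001, 0.783, 0.622, 0.0]
force: [0.0, 0.3, 0.6]
width: 0.0877
gripper_force: 0.0
```

Run:
```python
from h import *
a=snap('wrist','w11'); s=sensors.sense(); print(s['t'],s['position'])
b=snap('top','t11')
print(proj('w11',[.548,-.3354,.06]),proj('w11',[.53,-.1,.01]),proj('t11',[.53,-.1,.01]),proj('t11',W(0,0,.058)))
im=np.vstack([np.hstack([a['pixels'][0:225,100:400],cv2.resize(b['pixels'][145:257,150:300],(300,224))[:1].repeat(225,0)])]) if 0 else np.hstack([a['pixels'][0:224,100:400],cv2.resize(b['pixels'][150:262,160:310],(300,224),interpolation=cv2.INTER_CUBIC)])
cv2.imwrite('pics/m11.png',cv2.resize(im[:,:,::-1],(800,300),interpolation=cv2.INTER_CUBIC))
```

```text
21.7 [ 0.5468805  -0.35145207  0.25234466]
[253.75103921 162.34016132] [189.27587325 -49.59405773] [277.28294912 206.93705003] [197.95016446 201.54662232]
```

View pics/m11.png

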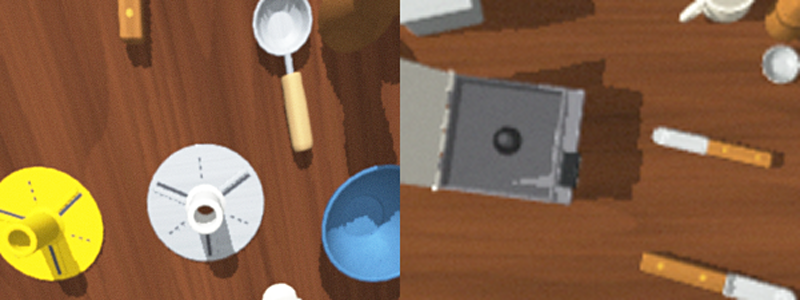

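The wrist view shows the disc hub's bore at crop (205,209), i.e. raw (254,157). The top view shows the spreader flat where it was, the cover open, and the spindle at raw (200,202). I'll take second views for triangulation.

Emit:
apply_moves([
  [1,-40,0,0,0,0,0],
  [1,0,0,0,0,0,0],
  [1,0,0,0,0,0,0],
])

```text
t: 22.12
position: [0.5382, -0.3902, 0.2528]
tcp_rot: [-0.0, 0.783, 0.622, 0.0]
force: [0.7, 0.7, -0.5]
width: 0.0882
gripper_force: 0.0
```

```bash
cat >> h.py <<'E'
def hole(f,uv,thr,rad=26):
    """ellipse centre of dark hole inside the white ring near uv"""
    im=cv2.imread(f'pics/{f}.png'); u,v=map(int,uv); x0,y0=max(u-rad,0),max(v-rad,0)
    m=(im[y0:v+rad,x0:u+rad].min(2)>thr).astype(np.uint8)
    cs,h=cv2.findContours(m,cv2.RETR_CCOMP,cv2.CHAIN_APPROX_NONE); out=[]
    for i,c in enumerate(cs):
        if h[0,i,3]>=0 and cv2.contourArea(c)>30:
            e=cv2.fitEllipse(c); out.append((np.array(e[0])+[x0,y0],np.round(e[1],1)))
    return out
E
python3 - <<'E'
from h import *
snap('wrist','w12'); p=sensors.sense()['position'];print(p)
for f in('w11','w12'):
    uv=proj(f,[.548,-.333,.06]); print(f,uv)
    im=cv2.imread(f'pics/{f}.png')
    for t in(190,205,215,225): print(t,hole(f,uv,t))
im=cv2.imread('pics/w11.png').min(2); print(im[138:176:3,238:272:2])
E
```

```text
[ 0.53831047 -0.39010979  0.25282521]
w11 [253.28743289 160.38266795]
190 [(array([253.12739754, 159.51192665]), array([14.7, 17.8]))]
205 [(array([253.10079384, 159.61109734]), array([14.9, 18. ]))]
215 [(array([253.11182213, 159.58521461]), array([15.2, 18.3]))]
225 [(array([252.98666954, 159.64783096]), array([15.4, 18.6])), (array([249.48283768, 136.36874247]), array([ 4.1, 18.3]))]
w12 [252.81044377 126.11065399]
190 [(array([252.73140335, 125.87232208]), array([17.4, 18.3]))]
205 [(array([252.72097015, 125.94604683]), array([17.8, 18.6]))]
215 [(array([252.70213318, 125.94241333]), array([18. , 18.8]))]
225 [(array([252.59989738, 126.00081253]), array([18. , 19.2]))]
[[228 224 223 226 225 235 252 255 254 254 248 229 225 226 236 234 226]
 [229 227 228 250 255 255 255 255 255 255 255 255 252 232 222 181 133]
 [151 211 255 255 252 247 249 249 247 245 242 240 253 255 202 100 153]
 [209 237 255 242 246 249 250 251 249 246 240 234 219 238 251 236 226]
 [226 253 249 242 253 255 255 255 255 255 255 251 228 196 243 243 230]
 [220 251 245 254 255 253 209 141 142 183 252 255 255 227 223 238 230]
 [229 243 254 253 236  73  23  29  27  26  24 152 255 254 210 226 228]
 [229 239 254 252 155 158 113  58  53  74 121 160 240 253 240 218 231]
 [226 231 254 252 153 158 164 168 164 168 160 154 228 253 248 165 231]
 [198 229 252 254 225 165 164 162 159 185 204 242 254 253 204 142 224]
 [202 227 233 252 254 251 246 249 251 250 252 254 253 239 144 143 171]
 [222 221 221 230 247 253 254 255 255 255 254 250 198 146 148 148 155]
 [225 225 227 226 223 215 188 206 195 175 168 152 143 147 149 151 146]]
```

Run:
```python
from h import *
o=[(f,hole(f,proj(f,[.548,-.333,.06]),205)[0][0]) for f in('w11','w12')]
print(tri(*o), tri(*o,('top0',(np.array([539,313])+.5)/1.5625-.5),('side0',(np.array([439,476])+.5)/1.5625-.5)), [onz(f,u,.06).round(4) for f,u in o])
s=sensors.sense();q=s['tcp_rot'];M=R.from_quat([*q[1:],q[0]]).as_matrix()
h=np.mean([onz(f,u,.06) for f,u in o],0)
print(M.T@(np.r_[h[:2],.052]-s['position'])*1e3)
```

```text
(array([ 0.54771546, -0.33323681,  0.05387448]), [5.84060393746062e-05, 5.840603937480838e-05]) (array([ 0.54819893, -0.33349786,  0.0598988 ]), [0.0014151314279357812, 0.0007360881295523495, 0.0023193048999794862, 0.000799332448644998]) [array([ 0.548 , -0.3321,  0.06  ]), array([ 0.5479, -0.3328,  0.06  ])]
[ 58.24358807  -3.54742996 200.86397452]
```

Emit:
apply_moves([
  [1,29,-2,0,0,0,0],
  [1,29,-2,0,0,0,0],
  [1,0,0,50,0,0,0],
  [1,0,0,50,0,0,0],
  [1,0,0,50,0,0,0],
  [1,0,0,30,0,0,0],
  [1,0,0,21,0,0,0],
  [1,0,0,0,0,0,0],
  [-1,0,0,0,0,0,0],
  [-1,0,0,0,0,0,0],
  [-1,0,0,0,0,0,0],
  [-1,0,0,0,0,0,0],
  [-1,0,0,0,0,0,0],
  [-1,0,0,0,0,0,0],
  [-1,0,0,0,0,0,0],
  [-1,0,0,0,0,0,0],
], grip_force=40)

```text
t: 24.18
position: [0.5473, -0.3341, 0.0518]
tcp_rot: [0.0, 0.783, 0.622, 0.0]
force: [-0.2, -0.4, 0.0]
width: 0.0306
gripper_force: 40.0
```

Emit:
apply_moves([
  [-1,0,0,-30,0,0,0],
  [-1,0,0,-58,0,0,0],
  [-1,0,0,-60,0,0,0],
  [-1,46.8,-10.6,0,0,0,0],
  [-1,46.8,-10.6,0,0,0,0],
  [-1,46.8,-10.6,0,0,0,0],
  [-1,46.8,-10.6,0,0,0,0],
  [-1,46.8,-10.6,0,0,0,0],
  [-1,46.8,-10.6,0,0,0,0],
  [-1,46.8,-10.6,0,0,0,0],
  [-1,46.8,-10.6,0,0,0,0],
  [-1,0,0,0,0,0,0],
  [-1,0,0,0,0,0,0],
])

```text
t: 25.8
position: [0.5488, 0.0496, 0.1993]
tcp_rot: [-0.0, 0.783, 0.623, -0.001]
force: [-0.3, 0.5, -1.2]
width: 0.0307
gripper_force: 40.0
```

Run:
```python
from h import *
a=snap('wrist','w13'); s=sensors.sense(); print(s['t'],s['position'])
q=s['tcp_rot'];M=R.from_quat([*q[1:],q[0]]).as_matrix()
print(proj('w13',W(0,0,.058)),'hubtop exp',proj('w13',s['position']+M@[0,0,-.008]))
cv2.imwrite('pics/w13x.png',cv2.resize(a['pixels'][:,:,::-1],(800,600),interpolation=cv2.INTER_CUBIC))
```

```text
25.85 [0.54893691 0.04911064 0.19941263]
[222.10051625  46.36475842] hubtop exp [256.18099439 276.25957579]
```

View pics/w13x.png

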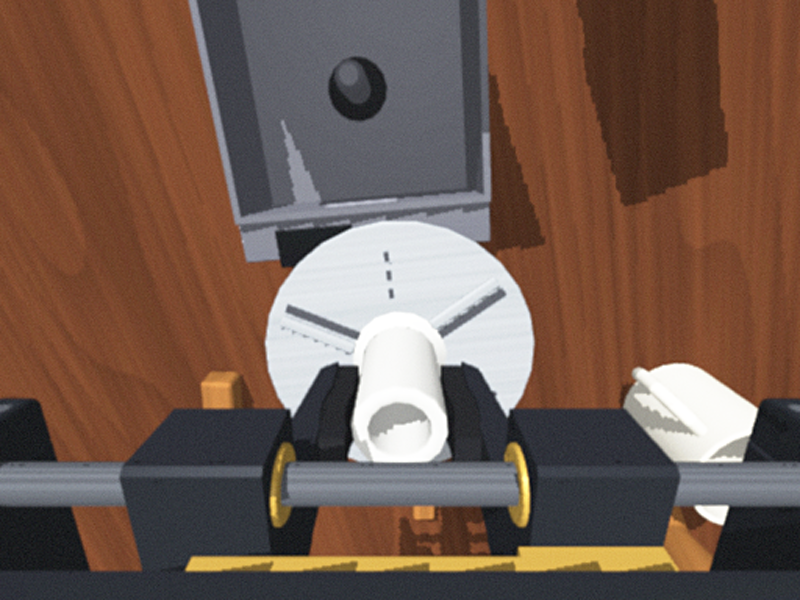

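Run:
```python
from h import *
im=cv2.imread('pics/w13.png').min(2)
print(im[32:82:2,206:252:2])
c=W(0,0,0)[:2]; a=np.linspace(0,6.28,40)
pts=[proj('w13',[c[0]+r*np.cos(t),c[1]+r*np.sin(t),z]) for r,z in((.009,.004),(.009,.052),(.0055,.058)) for t in a]
P=np.array(pts);print(P.min(0),P.max(0)); print('tip ellipse',P[80:].min(0),P[80:].max(0),'base',P[:40].min(0),P[:40].max(0))
print([(t,hole('w13',(255.7,275.5),t)) for t in(190,205,215,225)])
```

```text
[[100  98  98  98 103  97 102 103 101 103 104 100 101 100 100 101 108 103
   94  99  98 103 102]
 [ 92 100 101 102 103 103  97 105 103 101 101 106 105  99 104  98 101  97
   98 100  99  97 101]
 [103 102 100 100  95  98  98  98 101  73  64  63  66  85  96 105 103 108
   99 105 101  99 100]
 [ 94  99  98 100  95 100  93  69  72  59  52  36  29  34  34  74  97 103
  104 100  95  97 101]
 [ 98  98  95  97 101  95  72  81  88  85  79  71  37  32  27  28  52  89
  100 101  97 100 104]
 [101 100  98 102  90  66  88 101  95 104  96  76  66  38  32  36  32  41
   97 103 107 104 104]
 [ 99  98 100 102  55  75 100  98 105  99 101  84  70  54  26  31  39  38
   52 101 101 103 100]
 [ 92 100  98  82  55  80 100 102  98  94  99  98  73  65  30  29  34  30
   23  67 107 100 103]
 [ 95 102  96  45  63  75  98  96  97  97  98  95  72  73  45  31  29  34
   33  38  96 105  98]
 [ 97 100  80  24  59  76  91  96 102  98  98  97  67  68  63  36  29  32
   34  25  80 108  99]
 [ 97  97  66  28  42  73  83  99 106 104 100  78  70  65  62  35  32  31
   34  32  56  98 101]
 [ 95 103  59  27  25  65  68  73
[... 1087 characters left out ...]
  31  60  85  94 101
   99  94  98  96  92]
 [ 96  92  95  96  96  95  98  94 101  93  95  83  85  91  95 102  99 101
   97  99  97  97 101]
 [ 97  95  95 101  94  91  92  98  94  94  95  94  99  96  99  98  97 101
   99  99 101  93  95]]
[212.81781576  36.31448426] [236.50738387  65.50538213]
tip ellipse [215.80396235  39.28819127] [228.38187922  53.3492633 ] base [219.55183829  46.73239687] [236.50738387  65.50538213]
[(190, [(array([251.72133636, 267.45454407]), array([18.8, 42.8]))]), (205, [(array([253.63137627, 268.86308098]), array([23.9, 42. ]))]), (215, [(array([254.2750206 , 270.26779175]), array([27.7, 40.9]))]), (225, [(array([254.41102219, 270.9736824 ]), array([30.1, 40.4]))])]
```

The spindle tip is at raw (223,47), within about 1 mm of prediction. The hub bore is at raw (256,275.5), so it is centred in the jaws. I'll move over the spindle and lower.

Emit:
apply_moves([
  [-1,43,-9.5,0,0,0,0],
  [-1,43,-9.5,0,0,0,0],
  [-1,42.7,-9.6,0,0,0,0],
  [-1,0,0,0,0,0,0],
  [-1,0,0,40,0,0,0],
  [-1,0,0,40,0,0,0],
  [-1,0,0,0,0,0,0],
  [-1,0,0,0,0,0,0],
])

```text
t: 26.85
position: [0.5514, 0.1806, 0.1209]
tcp_rot: [0.0, 0.783, 0.622, 0.0]
force: [0.3, 0.6, -0.9]
width: 0.0309
gripper_force: 40.0
```

Emit:
apply_moves([
  [-1,0,0,4,0,0,0],
  [-1,0,0,4,0,0,0],
  [-1,0,0,4,0,0,0],
  [-1,0,0,0,0,0,0],
])

```text
t: 27.35
position: [0.5501, 0.1817, 0.1074]
tcp_rot: [-0.0, 0.783, 0.622, -0.0]
force: [0.8, -0.7, -2.0]
width: 0.0308
gripper_force: 40.0
```

Emit:
apply_moves([
  [-1,0,0,4,0,0,0],
  [-1,0,0,4,0,0,0],
  [-1,0,0,0,0,0,0],
])

```text
t: 27.72
position: [0.55, 0.1816, 0.0991]
tcp_rot: [-0.0, 0.783, 0.622, -0.001]
force: [-0.3, -0.2, -1.7]
width: 0.0305
gripper_force: 40.0
```

Emit:
apply_moves([
  [-1,0,0,8,0,0,0],
  [-1,0,0,8,0,0,0],
  [-1,0,0,8,0,0,0],
  [-1,0,0,8,0,0,0],
  [-1,0,0,4,0,0,0],
  [-1,0,0,4,0,0,0],
  [-1,0,0,0,0,0,0],
])

```text
t: 28.6
position: [0.5503, 0.1816, 0.0595]
tcp_rot: [-0.0, 0.783, 0.622, -0.0]
force: [-0.3, 0.1, -0.6]
width: 0.0308
gripper_force: 40.0
```

Emit:
apply_moves([
  [-1,0,0,2.5,0,0,0],
  [-1,0,0,0,0,0,0],
  [-0.2,0,0,0,0,0,0],
  [0,0,0,0,0,0,0],
  [0.2,0,0,0,0,0,0],
  [0.2,0,0,0,0,0,0],
  [0.2,0,0,0,0,0,0],
  [0.2,0,0,-20,0,0,0],
  [0.2,0,0,-50,0,0,0],
  [0.2,0,0,-60,0,0,0],
  [0.2,-60,0,-40,0,0,0],
  [0.2,-60,0,0,0,0,0],
  [0.2,0,0,0,0,0,0],
  [0.2,0,0,0,0,0,0],
])

```text
t: 30.35
position: [0.5254, 0.0727, 0.2229]
tcp_rot: [0.0, 0.783, 0.622, 0.001]
force: [0.3, -0.2, -0.7]
width: 0.0527
gripper_force: 0.0
```

Run:
```python
from h import *
a=snap('wrist','w14');b=snap('top','t14'); s=sensors.sense(); print(s['t'],s['position'],s['width'])
uv=proj('w14',np.r_[.5500,.1816,.064]); print(uv)
for t in(190,205,215):
    for c,ax in hole('w14',uv,t): print(t,c,ax,onz('w14',c,.064))
m=(cv2.imread('pics/w14.png').min(2)>120).astype(np.uint8)
print([proj('w14',[.55+.06*np.cos(t),.1816+.06*np.sin(t),.008]).round().tolist() for t in(0,1.57,3.14,4.71)])
im=cv2.imread('pics/w14.png').min(2); u,v=map(int,uv)
for r in range(max(v-60,0),v+100,10): print(r,im[r,u-90:u+95:6].tolist())
t=cv2.imread('pics/t14.png').min(2);print([(c,int(t[200,c])) for c in range(136,186,3)])
o=cv2.imread('pics/t11.png').astype(int);n=cv2.imread('pics/t14.png').astype(int);print('spreader diff',np.abs(o-n)[190:225,255:300].mean())
```

```text
30.45 [0.52530597 0.07352334 0.22214931] 0.05303776380707974
[254.89724378  71.32444491]
190 [254.76565933  86.35995102] [10.  18.9] [0.54683627 0.16856865 0.064     ]
190 [254.85877037  71.038414  ] [22.3 24.4] [0.55002107 0.18185278 0.064     ]
205 [254.92866325  70.80821609] [22.5 25.2] [0.5501319  0.18203432 0.064     ]
215 [255.00430298  70.67207527] [23.4 25.8] [0.55022934 0.18213424 0.064     ]
[[307.0, 64.0], [242.0, 18.0], [205.0, 89.0], [266.0, 129.0]]
11 [182, 72, 78, 79, 75, 84, 97, 115, 118, 125, 120, 127, 125, 129, 127, 124, 125, 129, 126, 120, 125, 128, 128, 121, 119, 108, 77, 81, 117, 56, 56]
21 [100, 92, 80, 78, 120, 125, 122, 120, 129, 125, 127, 123, 186, 195, 194, 193, 202, 198, 195, 119, 131, 121, 124, 128, 123, 117, 76, 79, 118, 61, 57]
31 [58, 173, 79, 85, 125, 115, 121, 119, 120, 123, 199, 200, 198, 197, 184, 206, 198, 195, 192, 195, 201, 145, 122, 121, 125, 119, 73, 79, 118, 55, 58]
41 [60, 185, 79, 81, 111, 115, 119, 119, 147, 199, 191, 197, 195, 193, 199, 199, 200, 192, 199, 199, 202, 187, 192, 124, 115, 120, 83, 80, 118, 61, 65]
51 [60, 165, 75, 77, 83, 119
[... 1297 characters left out ...]
 109, 80, 93, 172, 37, 38]
141 [60, 67, 66, 59, 171, 75, 78, 112, 115, 175, 175, 176, 95, 93, 88, 82, 92, 96, 94, 146, 148, 165, 161, 159, 158, 155, 168, 173, 176, 42, 41]
151 [62, 66, 63, 64, 174, 90, 165, 163, 163, 172, 176, 176, 179, 177, 172, 154, 140, 126, 112, 112, 106, 124, 170, 116, 159, 176, 166, 178, 175, 42, 44]
161 [64, 58, 68, 66, 58, 114, 159, 179, 77, 68, 48, 39, 43, 44, 43, 58, 172, 171, 176, 171, 174, 172, 170, 172, 173, 171, 172, 173, 177, 33, 42]
[(136, 31), (139, 36), (142, 27), (145, 33), (148, 187), (151, 174), (154, 155), (157, 147), (160, 146), (163, 148), (166, 148), (169, 150), (172, 145), (175, 160), (178, 76), (181, 99), (184, 145)]
spreader diff 3.378835978835979
```

```bash
python3 -c "
from bench import workorder; print(workorder.job_done())"
```

```text
the job is handed in; nothing more can be done
None
```

The job is handed in at about 30 s of the 72 s; the hand-in gave no verdict. By the last camera pictures, the cover stands open at about 1.95 rad, the disc is on the case floor over the spindle with its hub up, the spreader lies flat where it was, and I saw no contact with the other things.

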